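# Close the vacuum filter pot with its wing nut

### The arm

A 6-joint arm with a two-finger parallel gripper is mounted at the origin on a cart in front of the work surface, level with it; the furniture and walls round the work are solid. World frame = base frame: x ahead of the robot, y to its left, z up, the work surface at z = 0. Lengths are in m, angles in rad, forces in N, time in s.
With the tool pointing down it reaches from about 0.325 to 1 m from the base axis. Payload 5.1 kg.
Tool frame: the origin (TCP) lies midway between the tips of the shut fingers; the grasp point (between the pads) lies 19 mm behind it; x points along the fingers, z is the direction in which the jaws open and shut, and the axes are right-handed (so a half turn about x gives the same grasp; the last joint's range is limited). The gripper opens to 85 mm and grips with 20 to 120 N. Pads are 22 mm wide; open, the fingers measure 114 mm over their backs; the gripper's body (76 mm by 85 mm) begins 54 mm behind the grasp point. The pads swing forward as they close: fully open they stand 13 mm farther back than shut.
Start: joints at [-1.184, 0.124, 1.65, -0, 1.367, -0.083], TCP at [0.294, -0.58, 0.231] pointing down, gripper open.
Joint ranges: [-2.61, 2.61], [-1.02, 2.33], [0.03, 2.71], [-1.35, 4.49], [0.32, 2.68], [-2.91, 2.91]. Speed limits (rad/s): [2.57, 2.57, 3.14, 3.14, 3.14, 3.14].

### API

Orientations are given as a unit quaternion [x, y, z, w].
In Python, from bench import monitor, imaging, robot gives the robot as it stands.
- The arm moves only by the shell command python3 -m crank 'ROWS' [OPENING]. ROWS is JSON, a list of rows, each a list of 6 numbers: the shift along the tool's x, y, z in mm, then the turn, a rotation vector about the tool's x, y, z in degrees. In form: [[dx, dy, dz, ax, ay, az], ...]. A call has 1 to 12 rows; each row is the pose to reach, as a shift and turn from the pose measured when the call began, along the tool's axes at that moment; what a row does not reach only later rows make up. A row lasts 1/10 s, in which the tool goes at most 50 mm and 8.59 degrees, less where a joint would pass 70% of its speed; a pose out of reach is approached as far as the arm can. A call with a gripper value outside its range is refused whole. OPENING is the closure, from 0 (fully open) to 1 (shut), set as the call begins (- or left out, the last holds). The fingers move at their own pace and stop on an object; the grip force is fixed at half the most. Time passes only in rows, so rows that repeat a pose let the fingers close. It gives the time, the measured TCP pose, the force and the opening at its end, in the units of the state.
- monitor.observe(): the state, without advancing time (a new reading comes with each control period).
- imaging.grab_frame(name): name is "scene" or "top"; returns the picture (384x512x3 uint8, red, green, blue); there is no depth.
- imaging.calibration(name): a dict with "fovy" (degrees; the focal length in pixels is half the picture's height over the tangent of half this angle, whatever the lens; pixels are square), "cx", "cy" (the principal point, pixels), "D" ([k1, k2, p1, p2, k3] as OpenCV has them; the pictures are not rectified), "R" (3x3) and "t" (3): a world point X has camera coordinates R X + t. Camera axes: x right, y down, z forward; pixel columns grow to the right and rows downward; lengths in m; the calibration is good to about 2 mm. A picture is of the moment at which its call begins. calibration takes no time and is no camera call.
- robot.hand_in(): hands the job in, once; it reports no verdict.
The state is a dict: "time": time; "joints": joint angles; "qvel": joint speeds; "joint_torque": joint torques, N m; "position": TCP position; "tool_rot": TCP orientation; "wrist_force": force on the tool from outside, world axes, zero at the start; "ft_torque": the same for the moment, N m; "gripper_width": finger opening in m.
Only numpy, scipy, OpenCV 4.12 (cv2) and the standard library are available. Lean on these libraries where they do the work, as an engineer would, in place of code of your own. Each camera call takes 0.05 s, during which the arm holds its last target.

### The job

The vacuum filter pot on the bench has had a fresh element fitted and stands open. Put its lid on over the centre stud, set the wing nut on the stud and let go of it, then take it again, in as many fresh holds as you need, and screw it down clockwise until it is snug and has drawn the lid fully home, with the skirt flush on the pot's shoulder all round. Leave the dish, the clear-lidded box and the blue-based die tray beside the work where they are.

Things in the scene. Friction and masses are not known exactly. Their poses are not given: they have to be found in the camera images.
- pot: Fixed filter pot: a round aluminium body, 80 mm thick, on a dark 104 mm square foot plate, with an open top and a steel stud on its axis. Brass hose barbs on its +y and -y sides reach 65 mm from the axis, 25 mm up. Origin on the axis at bench height, z up; it stands turned about z by up to 0.5 rad.
- pot_shoulder (a point): Point on the pot's axis level with its shoulder (an 87 mm wide step), 48 mm above the bench. The lid is home when the lower rim of its skirt rests on this shoulder all round.
- spigot_rim (a point): Centre of the pot's open rim, 56 mm above the bench: a 72 mm wide spigot ring that the lid's skirt goes round. Within it a white sprung filter element with a black seal stands up to 62 mm above the bench; it yields at about 4 N, then 1.2 N per mm. The lid rests on it.
- stud_top (a point): Centre of the stud's top end, 108 mm above the bench. The top 11 mm are a plain pilot 11 mm thick, tapering to 7 mm at the end; below it comes the thread, then plain 11 mm rod.
- thread_top (a point): Point on the stud's axis at the upper end of its thread, 96.5 mm above the bench; the thread reaches down to 83 mm, is 17 mm across, right-handed, two-start: the nut sinks 12.6 mm per full turn (2.0 mm per rad), turned clockwise seen from above. The two starts lie on the pot's +x and -x sides. Let go, the nut stays where it is.
- lid_boss (a point): The lid: loose, 0.22 kg, grey-blue metal, round, lying right way up. This point is on its axis half-way up the boss to grip it by (34 mm in diameter, 17 to 35 mm above the lid's lower rim). Below the boss the lid is flat and 86 mm wide.
- lid_skirt (a point): Centre of the lid's lower rim; z is the lid's axis. The skirt is 86 mm wide outside, 75 mm inside, 10 mm deep. Let go over the stud, the lid rests on the sprung element with this point 4 mm above the shoulder; the nut has to draw it down those 4 mm.
- boss_top (a point): Centre of the boss's top face, 35 mm above the lid's lower rim. A 20 mm bore for the stud goes right through boss and lid here; the nut bears on this face.
- wing_grip (a point): The wing nut: loose, 60 g, black, standing on its flat face, wings up. This point is on its axis, 36 mm above the lower face, in the middle of the upright wing web to grip it by: 9 mm thick (along the nut's y), 60 mm from tip to tip (along its x), 29 to 43 mm above the lower face.
- dome_top (a point): Top of the nut's domed hub under the web, 32 mm above its lower face; the hub is 32 mm wide at the foot. The threaded bore is blind, 28 mm deep, and has 0.9 mm of play all round the stud's pilot.
- nut_face (a point): Centre of the nut's lower face; x along the wings, z its axis. Set on the stud it rests 41 to 47 mm above the shoulder, deepest if the wings point 1.7 rad counter-clockwise (from above) of the pot's x. It meets the lid at 39 mm, and is snug at 35 mm, after 0.65 to 1.05 turns in all: the torque, till then under 0.25 N m, then rises steeply (0.4 N m is snug).
- petri_dish: A clear round dish, 62 mm across and 14 mm high, a bystander. Origin under its centre.
- capillary_box: A white box with clear lid, 39 x 71 x 23 mm, a bystander. Origin under its centre.
- waffle_d: A small die tray with blue base, 51 x 54 x 9 mm, a bystander. Origin under its centre.

How it is judged:
By the outcome, as a careful person would: the job done as asked, in the order asked, and still so for the second after the job is handed in, with the robot touching nothing.
It also fails if it takes over 72 s, if anything falls off the work surface, if the arm or the gripper's body presses on something with over 40 N, if the wrist force passes 120 N, or if a joint passes its speed limit or range.

## Working session

There is one attempt and no reset: what is moved stays moved. The work goes in short steps, Python scripts to look and compute and a shell command to move; the robot and the scene stay as the last step left them, time stands still between calls to the robot, and variables do not carry over. Pictures are saved under pics/ and viewed, and the job is handed in when it is done.

```bash
ls; mkdir -p pics
python3 - <<'E'
from bench import monitor, imaging, robot
import cv2
print(monitor.observe())
for n in("scene","top"):
    c=imaging.calibration(n);print(n,c)
    im=imaging.grab_frame(n);cv2.imwrite(f"pics/{n}0.png",im[:,:,::-1])
E
```

```text
pics
{'time': 0.0, 'joints': array([-1.18356750e+00,  1.24534832e-01,  1.65167469e+00,  2.10566187e-05,
        1.36746362e+00, -8.26131886e-02]), 'qvel': array([ 4.16813448e-04,  4.84274763e-05,  1.45828442e-04, -4.44731714e-04,
       -7.04109526e-04, -1.13160266e-03]), 'joint_torque': array([ 1.59988499e-04, -4.23609138e+01, -3.65455377e+01,  1.62198864e-05,
        6.83491075e-03, -7.15844237e-06]), 'position': array([ 0.29402847, -0.57902231,  0.23003335]), 'tool_rot': array([ 0.37032544,  0.60323703, -0.36944331,  0.60205963]), 'wrist_force': array([-0.95373826,  0.13595614, -0.43504878]), 'ft_torque': array([0.02548621, 0.06522839, 0.03371018]), 'gripper_width': 0.08524223433183507}
scene {'fovy': 49.39405941651004, 'cx': 258.505860465791, 'cy': 191.44949806552472, 'D': array([-0.01703941,  0.        ,  0.        ,  0.        ,  0.        ]), 'R': array([[-0.43494587, -0.9004026 ,  0.00986118],
       [-0.40126919,  0.18400887, -0.8972869 ],
       [ 0.80610491, -0.39422822, -0.44133772]]), 't': array([0.1906402 , 0.28122564, 0.71407142])}
top {'fovy': 53.61316077353004, 'cx': 259.9821016826715, 'cy': 188.41747053120278, 'D': array([0.02481676, 0.        , 0.        , 0.        , 0.        ]), 'R': array([[ 0.02967251, -0.99937443, -0.01924285],
       [-0.98792042, -0.02639224, -0.15269802],
       [ 0.15209464,  0.02354134, -0.98808554]]), 't': array([-0.0155662 ,  0.51277898,  1.19069623])}
```

View pics/scene0.png

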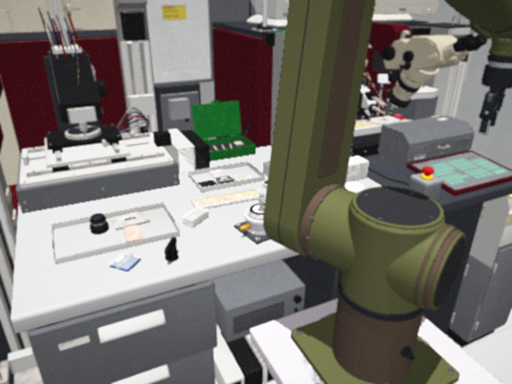

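View pics/top0.png

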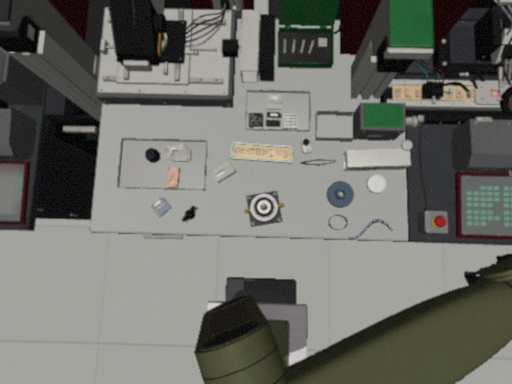

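The top view shows the pot at about (264,208), the lid at (340,194), the wing nut at (190,213), the tray at (160,207), the box at (224,171) and the dish at (338,222). In the scene view the nut is at (171,248), and the arm partly hides the pot and lid. Next I'll zoom in.

Run:
```python
import cv2
im=cv2.imread("pics/top0.png")
a=cv2.resize(im[180:245,150:290],None,fx=5.5,fy=5.5,interpolation=cv2.INTER_CUBIC);cv2.imwrite("pics/z1.png",a)
a=cv2.resize(im[170:240,300:400],None,fx=6,fy=6,interpolation=cv2.INTER_CUBIC);cv2.imwrite("pics/z2.png",a)
im=cv2.imread("pics/scene0.png")
a=cv2.resize(im[170:280,100:300],None,fx=4,fy=4,interpolation=cv2.INTER_CUBIC);cv2.imwrite("pics/z3.png",a)
```

```text
(no output)
```

View pics/z1.png

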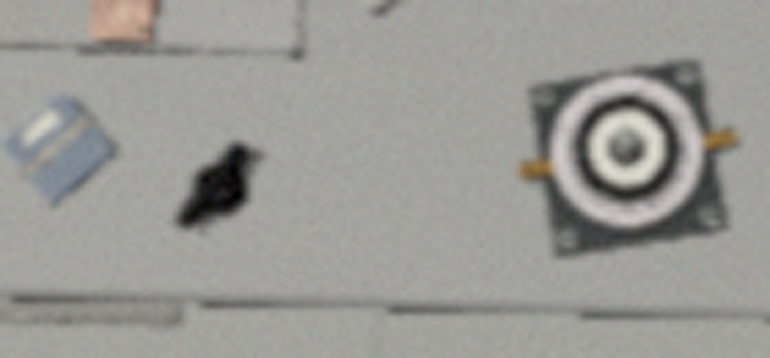

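View pics/z2.png

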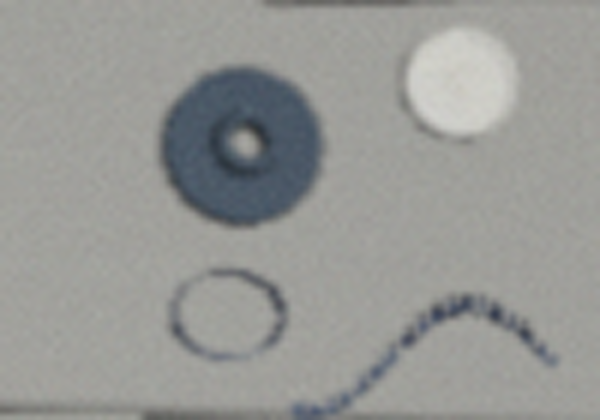

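View pics/z3.png

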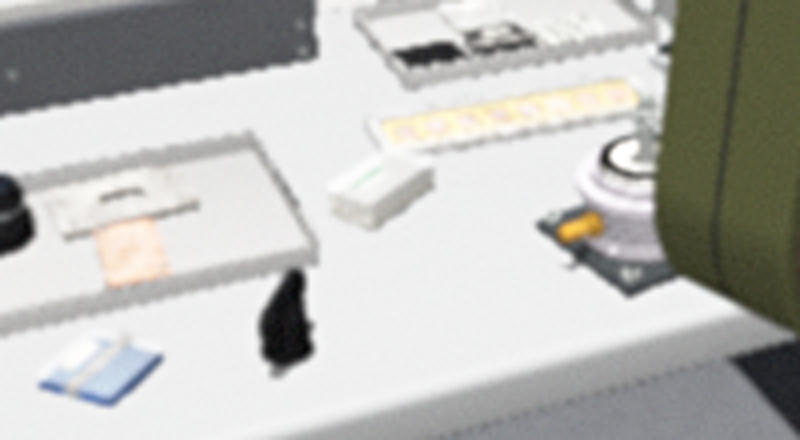

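```bash
cat > h.py <<'E'
import numpy as np, cv2
from bench import monitor, imaging, robot
from scipy.spatial.transform import Rotation as Ro
def cam(n):
    c=imaging.calibration(n);f=192/np.tan(np.radians(c["fovy"]/2))
    return np.array([[f,0,c["cx"]],[0,f,c["cy"]],[0,0,1]]),np.array(c["D"]),np.array(c["R"]),np.array(c["t"])
def ray(n,uv):
    K,D,R,t=cam(n);p=cv2.undistortPoints(np.array([[uv]],float),K,D)[0,0]
    d=R.T@np.array([p[0],p[1],1.]);o=-R.T@t;return o,d
def onz(n,uv,z):
    o,d=ray(n,uv);return o+d*(z-o[2])/d[2]
def proj(n,X):
    K,D,R,t=cam(n);return cv2.projectPoints(np.array(X,float).reshape(-1,3),cv2.Rodrigues(R)[0],t,K,D)[0].reshape(-1,2)
def tri(uva,uvb):
    o1,d1=ray("top",uva);o2,d2=ray("scene",uvb)
    A=np.stack([d1,-d2],1);s=np.linalg.lstsq(A,o2-o1,rcond=None)[0]
    a=o1+s[0]*d1;b=o2+s[1]*d2;return (a+b)/2,np.linalg.norm(a-b)
def grab(n,name,crop=None,f=1):
    im=imaging.grab_frame(n)[:,:,::-1].copy();cv2.imwrite(f"pics/{name}_raw.png",im)
    if crop:
        x0,y0,x1,y1=crop;im2=cv2.resize(im[y0:y1,x0:x1],None,fx=f,fy=f,interpolation=cv2.INTER_CUBIC);cv2.imwrite(f"pics/{name}.png",im2)
    return im
def blobs(mask,box,minA=8):
    m=np.zeros_like(mask,dtype=np.uint8);x0,y0,x1,y1=box;m[y0:y1,x0:x1]=mask[y0:y1,x0:x1]
    n,l,s,c=cv2.connectedComponentsWithStats(m);out=[(s[i,4],c[i],(l==i)) for i in range(1,n) if s[i,4]>=minA]
    return sorted(out,key=lambda b:-b[0])
def axis(m):
    ys,xs=np.nonzero(m);return np.stack([xs,ys],1)
def delta(pos,R=None):
    "shift in tool axes (mm) & rotvec (deg) from present pose"
    s=monitor.observe();T=Ro.from_quat(s["tool_rot"])
    d=T.inv().apply(np.array(pos)-s["position"])*1000
    r=np.zeros(3) if R is None else (T.inv()*R).as_rotvec(degrees=True)
    return np.round(d,1),np.round(r,2)
def down(zang):
    "tool x down, tool z (jaw) at world angle zang in plane"
    z=np.array([np.cos(zang),np.sin(zang),0]);x=np.array([0,0,-1.]);y=np.cross(z,x)
    return Ro.from_matrix(np.stack([x,y,z],1))
E
python3 - <<'E'
from h import *
im=cv2.imread("pics/top0_raw.png") if 0 else cv2.imread("pics/top0.png")
hsv=cv2.cvtColor(im,cv2.COLOR_BGR2HSV);b,g,r=[im[:,:,i].astype(int) for i in range(3)]
gray=im.mean(2)
print("cam",-cam("top")[2].T@cam("top")[3], -cam("scene")[2].T@cam("scene")[3])
# lid: blue
m=(b-r>18)
for a,c,mm in blobs(m,(315,175,365,212)):
    ctr=max(cv2.findContours(mm.astype(np.uint8),0,2)[0],key=len);e=cv2.minEnclosingCircle(ctr);cc=cv2.fitEllipse(ctr)
    print("lid",a,c,e,cc,[onz("top",cc[0],z).round(4) for z in(0,.01,.017)])
# nut
m=gray<70
for a,c,mm in blobs(m,(175,198,205,228)):
    p=axis(mm);w,v=np.linalg.eigh(np.cov(p.T.astype(float)));print("nut",a,c,w,v[:,1],onz("top",c,.03))
# pot: brass
m=(r-b>40)
for a,c,mm in blobs(m,(235,185,295,230),3): print("brass",a,c,onz("top",c,.025))
# plate+pot dark
m=(gray<110)
for a,c,mm in blobs(m,(235,185,295,230)): 
    print("dark",a,c); 
    if a>200:
        ctr=max(cv2.findContours(mm.astype(np.uint8),0,2)[0],key=len);print(cv2.minAreaRect(ctr),onz("top",cv2.minAreaRect(ctr)[0],.006))
# light-purple body
m=(gray>175)
for a,c,mm in blobs(m,(235,185,295,230)): print("light",a,c,[onz("top",c,z).round(4) for z in(.048,.056,.062)])
E
```

```text
cam [ 0.32594821 -0.03005365  1.25451052] [-0.37985113  0.40141203  0.5656068 ]
lid 453 [339.90507726 193.90066225] ((339.9482727050781, 193.67733764648438), 12.501468658447266) ((339.8883361816406, 193.7957305908203), (23.825180053710938, 24.518329620361328), 126.27554321289062) [array([ 0.5081, -0.2657,  0.    ]), array([ 0.5066, -0.2638,  0.01  ]), array([ 0.5056, -0.2625,  0.017 ])]
nut 96 [189.38541667 213.90625   ] [ 3.95156788 17.36312511] [-0.64334542  0.76557604] [0.42489834 0.22508404 0.03      ]
brass 16 [280.25  204.875] [ 0.46287967 -0.06820915  0.025     ]
brass 15 [247.2 210.2] [0.44254528 0.03862052 0.025     ]
dark 348 [264.2816092  211.16954023]
((263.62713623046875, 208.32656860351562), (31.551868438720703, 37.634159088134766), 81.25383758544922) [ 0.45204571 -0.01429763  0.006     ]
dark 127 [263.65354331 206.78740157]
dark 13 [263.92307692 207.46153846]
light 161 [263.48447205 206.77639752] [array([ 0.4528, -0.0142,  0.048 ]), array([ 0.4519, -0.0143,  0.056 ]), array([ 0.4513, -0.0144,  0.062 ])]
light 76 [263.59210526 206.43421053] [array([ 0.4539, -0.0145,  0.048 ]), array([ 0.453 , -0.0146,  0.056 ]), array([ 0.4524, -0.0147,  0.062 ])]
```

Run:
```python
from h import *
s=monitor.observe();T=Ro.from_quat(s["tool_rot"]);print(T.as_matrix().round(3))
a=np.arctan2(*T.as_matrix()[[1,0],2]);print("jaw ang",np.degrees(a))
p=[.5068,-.2641,.13]
print(delta(p,down(a)), delta([.5068,-.2641,.02],down(a)))
```

```text
[[-0.001  0.892  0.453]
 [ 0.002  0.453 -0.892]
 [-1.     0.    -0.002]]
jaw ang -63.08368837867127
(array([ 100.6,  332.3, -184.3]), array([-0.  , -0.11, -0.01])) (array([ 210.6,  332.3, -184.1]), array([-0.  , -0.11, -0.01]))
```

```bash
python3 -m crank '[[30,50,-28,0,0,0],[60,100,-56,0,0,0],[90,150,-84,0,0,0],[100.6,200,-112,0,0,0],[100.6,250,-140,0,0,0],[100.6,290,-163,0,0,0],[100.6,320,-178,0,0,0],[100.6,332.3,-184.3,0,0,0],[100.6,332.3,-184.3,0,0,0],[100.6,332.3,-184.3,0,0,0]]' 0
python3 - <<'E'
from h import *
grab("scene","s1",(100,160,300,290),4); 
print(monitor.observe()["joints"]);print(delta([.5068,-.2641,.016]))
E
```

```text
time: 1.1
position: [0.507, -0.263, 0.1294]
tool_rot: [0.369, 0.604, -0.369, 0.602]
wrist_force: [-0.4, -0.5, 0.2]
gripper_width: 0.0851
[-5.74763861e-01  3.83256766e-02  1.91861134e+00  6.84712306e-04
  1.18691905e+00  5.25081881e-01]
(array([113.6,   0.3,   0.4]), array([0., 0., 0.]))
```

View pics/s1_raw.png

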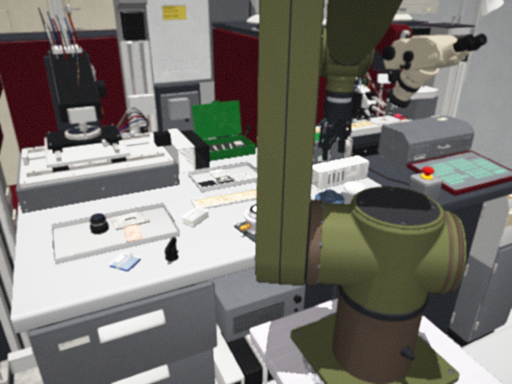

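The scene view shows the gripper above the lid at about (335,150). The arm link still hides the pot. I'll go down and squeeze.

```bash
python3 -m crank '[[40,0.3,0.4,0,0,0],[75,0.3,0.4,0,0,0],[100,0.3,0.4,0,0,0],[111,0.3,0.4,0,0,0],[111,0.3,0.4,0,0,0],[111,0.3,0.4,0,0,0]]' 0
python3 -m crank '[[0,0,0,0,0,0],[0,0,0,0,0,0],[0,0,0,0,0,0],[0,0,0,0,0,0],[0,0,0,0,0,0],[0,0,0,0,0,0],[0,0,0,0,0,0],[0,0,0,0,0,0]]' 1
python3 - <<'E'
from h import *
s=monitor.observe();print(s["wrist_force"],s["ft_torque"],s["position"],s["gripper_width"])
grab("top","t2",(300,170,400,240),6);
E
```

```text
time: 1.75
position: [0.5073, -0.2653, 0.0198]
tool_rot: [0.37, 0.603, -0.37, 0.602]
wrist_force: [0.3, 0.8, 0.3]
gripper_width: 0.085
time: 2.55
position: [0.5078, -0.2655, 0.0211]
tool_rot: [0.37, 0.603, -0.37, 0.603]
wrist_force: [-1.6, 1.3, 5.5]
gripper_width: 0.0317
[-1.63081562  1.29873859  5.53611806] [0.34706606 0.34587774 0.0893909 ] [ 0.50781085 -0.26547872  0.0211437 ] 0.03167852694126006
```

View pics/t2.png

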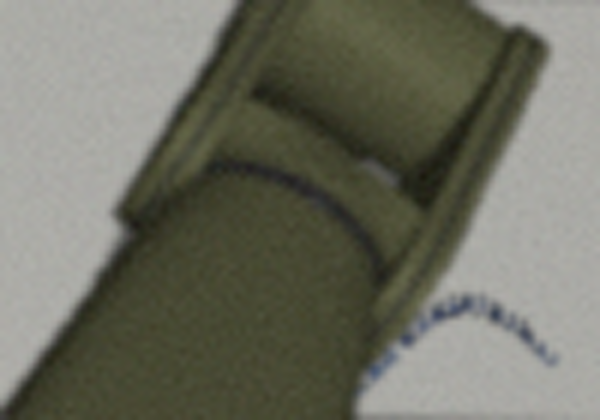

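```bash
python3 -m crank '[[-2,0,0,0,0,0],[-2,0,0,0,0,0],[-2,0,0,0,0,0],[-2,0,0,8.5,0,0],[-2,0,0,17,0,0],[-2,0,0,25.5,0,0],[-2,0,0,34,0,0],[-2,0,0,42.5,0,0]]' 0
python3 - <<'E'
from h import *
s=monitor.observe();print(s["wrist_force"],s["joints"],s["position"],s["gripper_width"])
print(delta([.5078,-.2655,.0215],down(np.radians(-63.08+90))),delta([.5078,-.2655,.0215],down(np.radians(-63.08-90))))
E
```

```text
time: 3.4
position: [0.5077, -0.2654, 0.0229]
tool_rot: [0.565, 0.426, -0.564, 0.426]
wrist_force: [0.2, -0.0, 0.5]
gripper_width: 0.0856
[ 0.22895974 -0.03870813  0.5196314 ] [-5.75625954e-01  1.77140582e-01  1.97094807e+00  6.74925094e-04
  9.93497482e-01  1.27279722e+00] [ 0.50768046 -0.26536885  0.02288825] 0.08563121549643654
(array([1.4, 0.2, 0.1]), array([-1.3285e+02, -0.0000e+00, -4.0000e-02])) (array([1.4, 0.2, 0.1]), array([ 4.715e+01, -3.000e-02,  0.000e+00]))
```

```bash
python3 -m crank '[[1,0.2,0.1,8.5,0,0],[1,0.2,0.1,17,0,0],[1,0.2,0.1,25.5,0,0],[1,0.2,0.1,34,0,0],[1,0.2,0.1,42.5,0,0],[1,0.2,0.1,47.1,0,0],[1,0.2,0.1,47.1,0,0]]' 0
python3 -m crank '[[0,0,0,0,0,0],[0,0,0,0,0,0],[0,0,0,0,0,0],[0,0,0,0,0,0],[0,0,0,0,0,0],[0,0,0,0,0,0],[0,0,0,0,0,0],[0,0,0,0,0,0]]' 1
python3 - <<'E'
from h import *
s=monitor.observe();print(s["wrist_force"],s["ft_torque"],s["joints"],s["position"],s["gripper_width"])
print(delta([.4527,-.0146,.18]))
E
```

```text
time: 4.1
position: [0.5077, -0.2654, 0.0216]
tool_rot: [0.688, 0.165, -0.688, 0.165]
wrist_force: [0.8, 0.8, 1.2]
gripper_width: 0.0851
time: 4.9
position: [0.508, -0.2655, 0.0222]
tool_rot: [0.688, 0.165, -0.687, 0.165]
wrist_force: [-0.6, 1.2, 5.3]
gripper_width: 0.0315
[-0.62090672  1.2002071   5.34973183] [0.27465369 0.05490928 0.03442353] [-5.75577494e-01  1.78834547e-01  1.97043222e+00  8.79691668e-04
  9.92067343e-01  2.09441836e+00] [ 0.50804384 -0.26551556  0.02217488] 0.03148443498462482
(array([-157.7, -248.7,  -64.7]), array([0., 0., 0.]))
```

```bash
python3 -m crank '[[-40,0,0,0,0,0],[-90,0,0,0,0,0],[-130,-20,-5,0,0,0],[-157,-60,-15,0,0,0],[-157,-105,-27,0,0,0],[-157,-150,-39,0,0,0],[-157,-195,-50,0,0,0],[-157.7,-230,-60,0,0,0],[-157.7,-248.7,-64.7,0,0,0],[-157.7,-248.7,-64.7,0,0,0],[-157.7,-248.7,-64.7,0,0,0]]' 1
python3 - <<'E'
from h import *
s=monitor.observe();print(s["wrist_force"],s["ft_torque"],s["joints"],s["position"],s["gripper_width"])
grab("scene","s3",(200,100,350,220),5); 
grab("top","t3",(215,120,335,220),6);
E
```

```text
time: 6.0
position: [0.4523, -0.0147, 0.179]
tool_rot: [-0.687, -0.165, 0.688, -0.165]
wrist_force: [-0.9, -0.4, -1.8]
gripper_width: 0.0317
[-0.91670739 -0.41617966 -1.84638251] [-0.00463947  0.02741715 -0.00283906] [-1.51150283e-01 -2.93938762e-01  2.13002946e+00 -1.41966828e-04
  1.30604237e+00  2.51849084e+00] [ 0.45225608 -0.01470404  0.17902928] 0.031740335150986815
```

View pics/s3_raw.png

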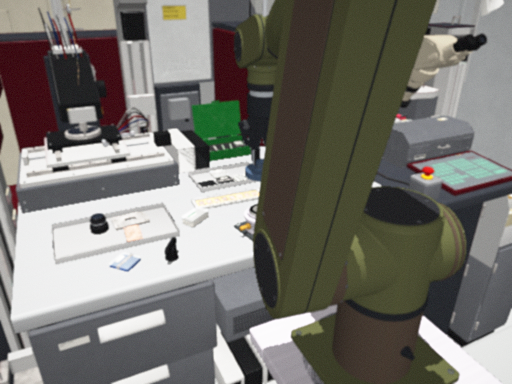

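View pics/t3.png

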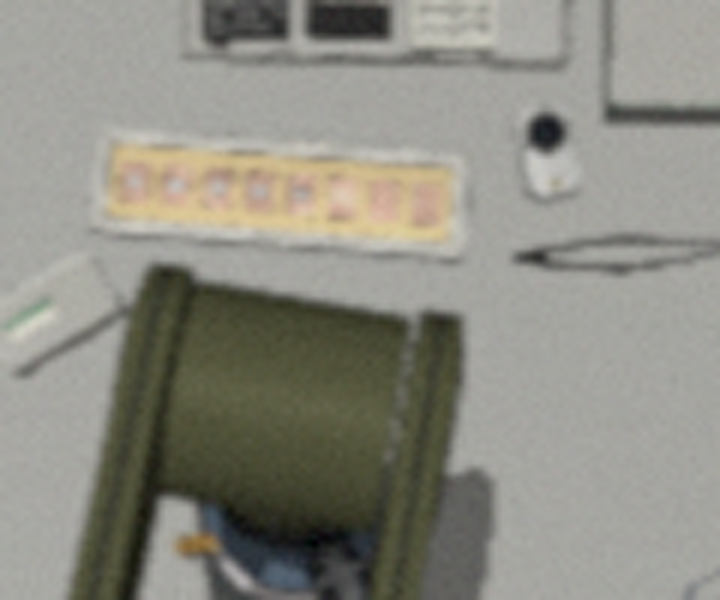

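Run:
```python
from h import *
im=cv2.imread("pics/t3_raw.png");cv2.imwrite("pics/t3b.png",cv2.resize(im[190:240,230:310],None,fx=9,fy=9,interpolation=cv2.INTER_CUBIC))
```

```text
(no output)
```

View pics/t3b.png

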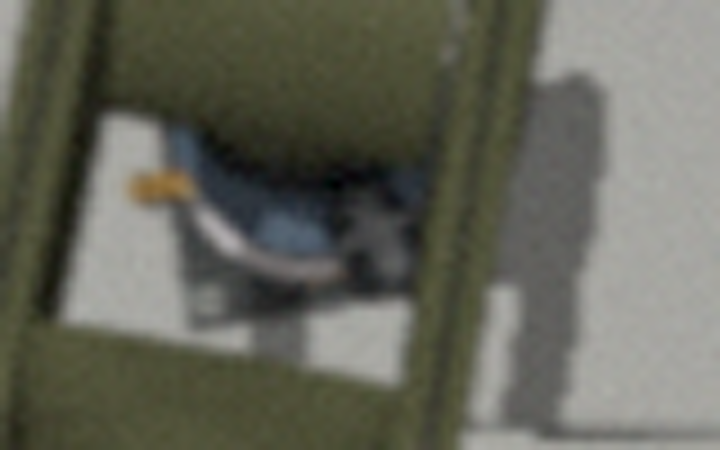

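```bash
python3 - <<'E'
from h import *
print(delta([.4525,-.0145,.112]))
E
python3 -m crank '[[30,0,0,0,0,0],[50,0,0,0,0,0],[62,0,0,0,0,0],[67,0,0,0,0,0],[67,0,0,0,0,0]]'
python3 - <<'E'
from h import *
s=monitor.observe();print(s["wrist_force"],s["ft_torque"],s["position"])
E
python3 -m crank '[[2,0,0,0,0,0],[5,0,0,0,0,0],[8,0,0,0,0,0],[11,0,0,0,0,0],[11,0,0,0,0,0]]'
python3 - <<'E'
from h import *
s=monitor.observe();print(s["wrist_force"],s["ft_torque"],s["position"])
E
```

```text
(array([67.4, -0.9, -0.3]), array([0., 0., 0.]))
time: 6.6
position: [0.4526, -0.0159, 0.112]
tool_rot: [-0.687, -0.165, 0.688, -0.164]
wrist_force: [0.1, 0.7, -1.0]
gripper_width: 0.031
[ 0.07116092  0.72092408 -1.00300288] [-0.0173705  -0.02264246 -0.0195821 ] [ 0.4525682  -0.01590124  0.11200635]
time: 7.1
position: [0.4531, -0.0155, 0.101]
tool_rot: [0.688, 0.165, -0.688, 0.164]
wrist_force: [1.9, 2.3, -2.4]
gripper_width: 0.0317
[ 1.85023063  2.28234279 -2.37612786] [ 0.40534006 -0.43631859  0.00534282] [ 0.45305176 -0.01552493  0.10100176]
```

Run:
```python
from h import *
s=monitor.observe();T=Ro.from_quat(s["tool_rot"]);print(s["position"],s["wrist_force"],T.inv().apply([.7,1.0,0]))
print(T.inv().apply([1,0,0]),T.inv().apply([0,1,0]))
```

```text
[ 0.45305176 -0.01552493  0.10100176] [ 1.85023063  2.28234279 -2.37612786] [ 0.00125402 -0.57555768 -1.07644405]
[ 2.66497476e-04  4.52049616e-01 -8.91992754e-01] [ 0.00106747 -0.89199241 -0.45204912]
```

```bash
python3 -m crank '[[0,-0.6,-1.1,0,0,0],[0,-0.6,-1.1,0,0,0]]'
python3 - <<'E'
from h import *
s=monitor.observe();print(s["wrist_force"],s["ft_torque"],s["position"])
E
python3 -m crank '[[5,0,0,0,0,0],[9,0,0,0,0,0],[12,0,0,0,0,0],[12,0,0,0,0,0]]'
python3 - <<'E'
from h import *
s=monitor.observe();print(s["wrist_force"],s["ft_torque"],s["position"])
E
```

```text
time: 7.3
position: [0.4535, -0.0145, 0.1009]
tool_rot: [-0.688, -0.165, 0.688, -0.164]
wrist_force: [0.0, -0.6, -2.4]
gripper_width: 0.0314
[ 0.00847067 -0.58366003 -2.42164156] [ 0.01922439 -0.01790822 -0.02106802] [ 0.4535406  -0.01448518  0.10088022]
time: 7.7
position: [0.4529, -0.0145, 0.088]
tool_rot: [-0.687, -0.165, 0.688, -0.164]
wrist_force: [-0.1, -0.3, -1.6]
gripper_width: 0.0315
[-0.11942855 -0.3184342  -1.60642675] [-0.03121279  0.01074315 -0.00920062] [ 0.45288775 -0.0144618   0.08797742]
```

```bash
python3 -m crank '[[4,0,0,0,0,0],[8,0,0,0,0,0],[8,0,0,0,0,0]]'
python3 -m crank '[[2,0,0,0,0,0],[3.5,0,0,0,0,0],[5,0,0,0,0,0],[5,0,0,0,0,0]]'
python3 - <<'E'
from h import *
s=monitor.observe();print(s["wrist_force"],s["ft_torque"],s["position"])
E
```

```text
time: 8.0
position: [0.4523, -0.0144, 0.0791]
tool_rot: [-0.687, -0.165, 0.689, -0.164]
wrist_force: [-0.9, -0.3, -2.3]
gripper_width: 0.0313
time: 8.4
position: [0.4524, -0.0144, 0.0744]
tool_rot: [-0.687, -0.165, 0.689, -0.164]
wrist_force: [-0.6, 0.2, -1.3]
gripper_width: 0.0317
[-0.64343043  0.15740443 -1.31924253] [-0.02253144  0.03287834  0.06245123] [ 0.45243979 -0.01438356  0.07435535]
```

```bash
python3 -m crank '[[0,0,0,0,0,0],[0,0,0,0,0,0],[0,0,0,0,0,0],[0,0,0,0,0,0],[-20,0,0,0,0,0],[-50,0,0,0,0,0],[-80,0,0,0,0,0],[-90,0,0,0,0,0],[-90,0,0,0,0,0]]' 0
python3 - <<'E'
from h import *
im=cv2.imread("pics/scene0.png");g=im.mean(2)
for a,c,m in blobs(g<75,(155,225,190,272)):
    p=axis(m);print(a,c,p.min(0),p.max(0));
    for v in range(p[:,1].min(),p[:,1].max()+1):
        q=p[p[:,1]==v,0];print(v,q.min(),q.max(),end='; ')
im=cv2.imread("pics/top0.png");g=im.mean(2)
print()
for a,c,m in blobs(g<80,(175,198,205,228)):
    p=axis(m);print(a,c);
    for v in range(p[:,1].min(),p[:,1].max()+1):
        q=p[p[:,1]==v,0];print(v,q.min(),q.max(),end='; ')
cx=np.array([.425,.225])
for ang in (130,140,150):
  d=np.array([np.cos(np.radians(ang)),np.sin(np.radians(ang))])*.03
  print(ang,[proj("top",[*(cx+s*d),.036]).round(1) for s in(1,-1)],[proj("scene",[*(cx+s*d),.036]).round(1) for s in(1,-1)],proj("top",[*cx,.0]),proj("scene",[*cx,.0]))
E
```

```text
time: 9.3
position: [0.454, -0.0146, 0.1661]
tool_rot: [0.688, 0.165, -0.688, 0.164]
wrist_force: [0.5, -1.1, 0.2]
gripper_width: 0.0856
195 [171.26153846 250.64615385] [166 238] [177 261]
238 172 174; 239 172 175; 240 171 175; 241 171 175; 242 170 175; 243 169 174; 244 169 174; 245 168 174; 246 168 175; 247 167 175; 248 166 175; 249 166 175; 250 166 176; 251 166 176; 252 166 176; 253 166 176; 254 166 176; 255 166 176; 256 166 177; 257 166 177; 258 166 176; 259 167 175; 260 168 172; 261 170 170; 
104 [189.41346154 213.74038462]
206 193 193; 207 192 194; 208 191 195; 209 190 194; 210 188 194; 211 186 194; 212 186 194; 213 186 194; 214 186 194; 215 185 194; 216 184 193; 217 184 193; 218 183 191; 219 183 187; 220 183 185; 130 [array([[181.6, 219.5]]), array([[196.5, 207.9]])] [array([[164.7, 250.7]]), array([[179.9, 237.5]])] [[191.24920781 214.65815676]] [[173.71809299 256.97320742]]
140 [array([[182.6, 220.7]]), array([[195.4, 206.8]])] [array([[166.7, 251.1]]), array([[177.9, 237.1]])] [[191.24920781 214.65815676]] [[173.71809299 256.97320742]]
150 [array([[183.9, 221.7]]), array([[194.1, 205.8]])] [array([[169. , 251.4]]), array([[175.7, 236.9]])] [[191.24920781 214.65815676]] [[173.71809299 256.97320742]]
```

Run:
```python
from h import *
s=monitor.observe();print(s["joints"])
print(delta([.426,.2255,.15],down(np.radians(-36))))
grab("top","t4",(230,185,300,235),8)
```

```text
[-1.50840817e-01 -2.78222151e-01  2.14013244e+00  5.32674216e-04
  1.27922798e+00  2.52115159e+00]
(array([  16.2, -226.8,  -83.7]), array([-1.171e+02, -3.000e-02, -3.000e-02]))
```

View pics/t4.png

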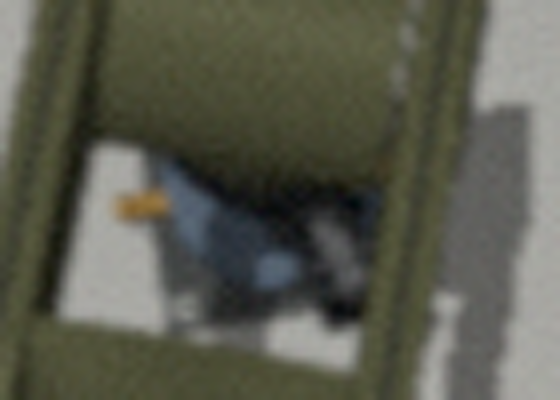

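The top view shows the blue lid sitting on the pot, still partly hidden by the arm. I'll move to the nut, turning on the way.

```bash
python3 -m crank '[[0,-20,-8,-8.5,0,0],[0,-40,-15,-17,0,0],[0,-60,-22,-25.5,0,0],[0,-80,-30,-34,0,0],[0,-100,-37,-42.5,0,0],[0,-120,-45,-51,0,0],[0,-140,-52,-59.5,0,0],[0,-160,-59,-68,0,0],[0,-180,-66,-76.5,0,0],[5,-200,-74,-85,0,0],[10,-215,-80,-93.5,0,0],[16,-226.8,-83.7,-102,0,0]]'
python3 - <<'E'
from h import *
s=monitor.observe();print(s["joints"])
print(delta([.426,.2255,.15],down(np.radians(-36))))
im=grab("top","t5",(150,180,300,240),5)
E
```

```text
time: 10.55
position: [0.4234, 0.2262, 0.1458]
tool_rot: [0.302, 0.641, -0.304, 0.637]
wrist_force: [0.6, -0.1, 0.3]
gripper_width: 0.0855
[ 0.37752907 -0.18763534  2.10182575  0.00211632  1.23347534  1.26187921]
(array([-4.2,  1.6,  2.1]), array([-14.71,  -0.25,   0.27]))
```

View pics/t5.png

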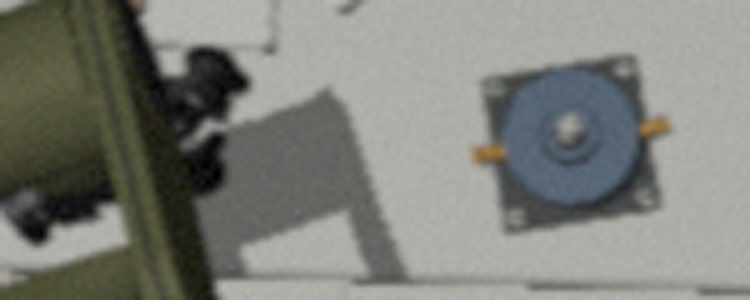

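The lid is on the pot, with the stud through its bore at about (264,206). Next I'll go down round the nut's wing tips.

```bash
python3 -m crank '[[10,1.6,2.1,-8,-0.2,0.2],[40,1.6,2.1,-14.7,-0.25,0.27],[70,1.6,2.1,-14.7,-0.25,0.27],[95,1.6,2.1,-14.7,-0.25,0.27],[110,1.6,2.1,-14.7,-0.25,0.27],[121,1.6,2.1,-14.7,-0.25,0.27],[121,1.6,2.1,-14.7,-0.25,0.27],[121,1.6,2.1,-14.7,-0.25,0.27]]'
python3 - <<'E'
from h import *
s=monitor.observe();print(s["joints"],s["wrist_force"],s["position"])
print(delta([.426,.2255,.023],down(np.radians(-36))))
grab("scene","s5",(120,190,260,290),5)
E
```

```text
time: 11.4
position: [0.424, 0.2261, 0.0235]
tool_rot: [0.217, 0.674, -0.218, 0.672]
wrist_force: [0.0, -0.2, -0.6]
gripper_width: 0.0854
[ 3.77442371e-01 -1.67817481e-02  2.17802528e+00  1.27142249e-03
  9.82676108e-01  1.00184547e+00] [ 0.04305462 -0.23925523 -0.64570018] [0.42398942 0.22606271 0.02348313]
(array([0.5, 0.7, 2. ]), array([ 0.18, -0.12,  0.08]))
```

View pics/s5.png

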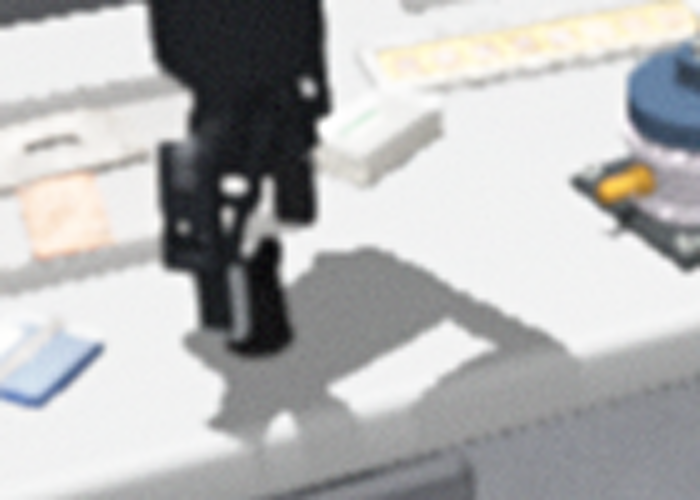

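The nut stands between the fingers at about (172,250), and the lid sits on the pot at the right. I'll squeeze tip to tip to centre the nut.

```bash
python3 -m crank '[[0,0.7,2,0,0,0],[0,0.7,2,0,0,0],[0,0.7,2,0,0,0],[0,0.7,2,0,0,0],[0,0.7,2,0,0,0],[0,0.7,2,0,0,0]]' 0.45
python3 - <<'E'
from h import *
s=monitor.observe();print(s["joints"],s["wrist_force"],s["ft_torque"],s["position"],s["gripper_width"])
grab("scene","s6",(120,190,260,290),5)
E
```

```text
time: 12.05
position: [0.428, 0.2262, 0.0264]
tool_rot: [0.218, 0.673, -0.217, 0.673]
wrist_force: [-1.8, -1.3, 7.2]
gripper_width: 0.0565
[ 3.74789483e-01 -1.62898768e-02  2.17148197e+00  1.01577360e-03
  9.84570445e-01  9.99142295e-01] [-1.76351799 -1.34944316  7.23021762] [-0.2033662   0.42211562  0.00645385] [0.42799401 0.22621447 0.02643248] 0.056546347073528534
```

View pics/s6.png

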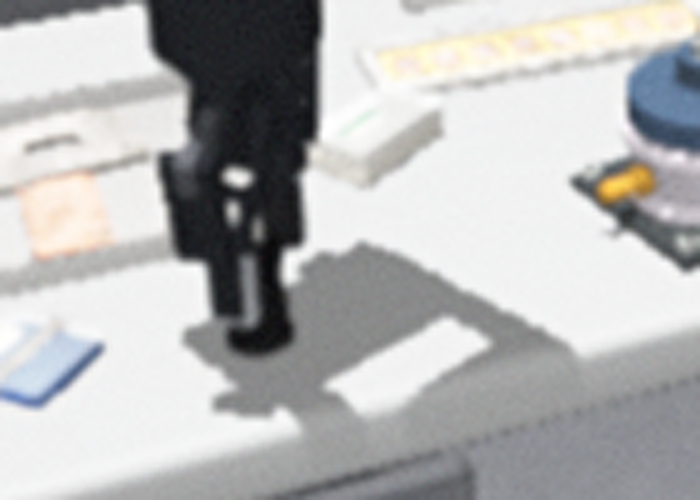

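```bash
python3 -m crank '[[0,0,0,0,0,0],[0,0,0,0,0,0],[-4,0,0,0,0,0],[-6,0,0,-8.5,0,0],[-6,0,0,-17,0,0],[-6,0,0,-25.5,0,0],[-6,0,0,-34,0,0],[-6,0,0,-42.5,0,0],[-6,0,0,-51,0,0],[-6,0,0,-59.5,0,0],[-6,0,0,-68,0,0],[-6,0,0,-76.5,0,0]]' 0
python3 - <<'E'
from h import *
s=monitor.observe();print(s["joints"],s["wrist_force"],s["position"])
print(delta([.428,.2262,.032],down(np.radians(54))))
E
```

```text
time: 13.3
position: [0.4279, 0.2262, 0.0324]
tool_rot: [-0.248, 0.662, 0.248, 0.663]
wrist_force: [-0.1, -1.1, 0.0]
gripper_width: 0.0851
[ 3.74786410e-01 -2.66562028e-02  2.16939951e+00  1.02929673e-03
  9.97250321e-01 -3.42168223e-01] [-6.31053590e-02 -1.12722986e+00  1.01079371e-03] [0.42786326 0.2261669  0.032435  ]
(array([ 0.4, -0.1,  0.1]), array([-12.95,   0.1 ,  -0.  ]))
```

```bash
python3 -m crank '[[0.4,0,0,-8.5,0,0],[0.4,0,0,-13,0,0],[0.4,0,0,-13,0,0],[0.4,0,0,-13,0,0]]' 0
python3 -m crank '[[0,0,0,0,0,0],[0,0,0,0,0,0],[0,0,0,0,0,0],[0,0,0,0,0,0],[0,0,0,0,0,0],[0,0,0,0,0,0],[0,0,0,0,0,0],[0,0,0,0,0,0],[0,0,0,0,0,0],[0,0,0,0,0,0]]' 1
python3 - <<'E'
from h import *
s=monitor.observe();print(s["joints"],s["wrist_force"],s["ft_torque"],s["position"],s["gripper_width"])
E
```

```text
time: 13.7
position: [0.4278, 0.2262, 0.0321]
tool_rot: [-0.32, 0.63, 0.321, 0.631]
wrist_force: [-0.3, -0.7, -0.1]
gripper_width: 0.0858
time: 14.7
position: [0.4285, 0.2265, 0.0326]
tool_rot: [-0.32, 0.629, 0.321, 0.631]
wrist_force: [1.0, 1.8, 5.1]
gripper_width: 0.007
[ 3.74861897e-01 -2.64100149e-02  2.16873939e+00  1.19071610e-03
  9.96119583e-01 -5.67170111e-01] [0.96905318 1.8463151  5.13926639] [ 0.19425119 -0.22938054  0.03835773] [0.42847373 0.22648604 0.03264292] 0.007024410487506971
```

Run:
```python
from h import *
print(delta([.4530,-.0144,.19],down(np.radians(25))))
```

```text
(array([-157.8, -161.8, -179.8]), array([28.94,  0.19,  0.  ]))
```

```bash
python3 -m crank '[[-40,0,0,0,0,0],[-85,-5,-5,0,0,0],[-120,-25,-28,5,0,0],[-150,-50,-55,10,0,0],[-157,-80,-89,15,0,0],[-157,-108,-120,20,0,0],[-157,-132,-147,25,0.1,0],[-157.8,-150,-167,28.9,0.2,0],[-157.8,-161.8,-179.8,28.9,0.2,0],[-157.8,-161.8,-179.8,28.9,0.2,0],[-157.8,-161.8,-179.8,28.9,0.2,0]]' 1
python3 - <<'E'
from h import *
s=monitor.observe();print(s["joints"],s["wrist_force"],s["ft_torque"],s["position"],s["gripper_width"])
print(delta([.4530,-.0144,.144],down(np.radians(25))))
grab("scene","s7",(200,110,350,230),5)
grab("top","t7",(230,160,300,220),8)
E
```

```text
time: 15.8
position: [0.4521, -0.0144, 0.1889]
tool_rot: [-0.153, 0.691, 0.153, 0.689]
wrist_force: [0.6, -0.1, -0.2]
gripper_width: 0.0068
[-1.50618486e-01 -3.01271955e-01  2.11880790e+00  5.60391342e-05
  1.32693704e+00 -5.86767192e-01] [ 0.55129129 -0.1478694  -0.20030636] [-0.04366197 -0.02815874  0.00418326] [ 0.45209913 -0.0143852   0.18886333] 0.006802322515297196
(array([44.9, -0.5,  0.9]), array([-0.01, -0.14, -0.09]))
```

View pics/s7.png

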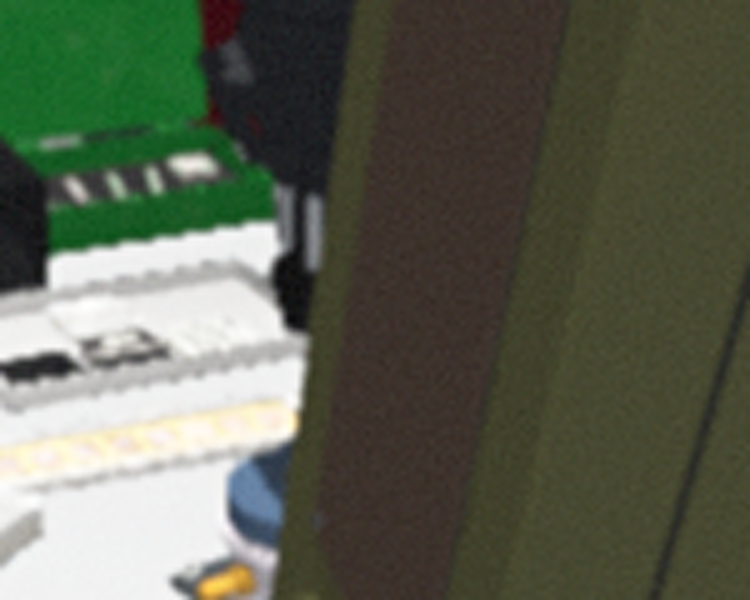

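View pics/t7.png

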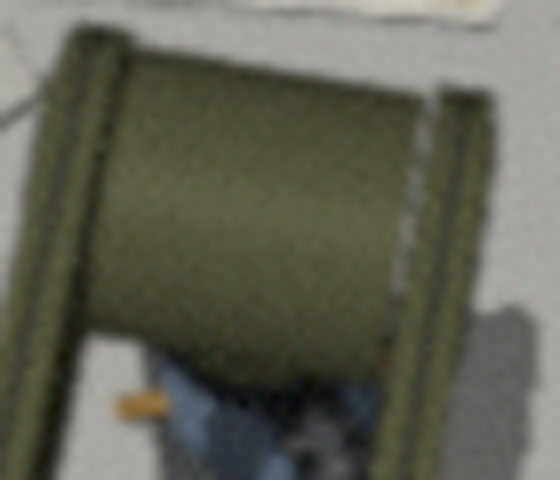

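The nut is still in the fingers above the stud, seen at about (258,168) in the scene view. I'll lower it gently.

```bash
python3 -m crank '[[20,-0.5,0.9,0,0,0],[38,-0.5,0.9,0,0,0],[44,-0.5,0.9,0,0,0],[44,-0.5,0.9,0,0,0]]'
python3 -m crank '[[2,0,0,0,0,0],[4,0,0,0,0,0],[6,0,0,0,0,0],[6,0,0,0,0,0]]'
python3 - <<'E'
from h import *
s=monitor.observe();print(s["wrist_force"],s["ft_torque"],s["position"],s["gripper_width"])
E
```

```text
time: 16.3
position: [0.4524, -0.013, 0.1441]
tool_rot: [-0.153, 0.692, 0.155, 0.689]
wrist_force: [-0.3, 0.6, -0.4]
gripper_width: 0.0071
time: 16.7
position: [0.4525, -0.013, 0.1382]
tool_rot: [-0.153, 0.692, 0.155, 0.689]
wrist_force: [0.2, -0.5, -0.6]
gripper_width: 0.0071
[ 0.21978389 -0.54817128 -0.63452265] [-0.00338214 -0.05056353  0.05600105] [ 0.45247853 -0.01299824  0.1382191 ] 0.007133342519421704
```

```bash
python3 -m crank '[[2,-1.2,-0.2,0,0,0],[4,-1.2,-0.2,0,0,0],[5,-1.2,-0.2,0,0,0],[5,-1.2,-0.2,0,0,0]]'
python3 - <<'E'
from h import *
s=monitor.observe();print(s["wrist_force"],s["ft_torque"],s["position"],s["gripper_width"])
E
python3 -m crank '[[2,0,0,0,0,0],[4,0,0,0,0,0],[4,0,0,0,0,0]]'
python3 - <<'E'
from h import *
s=monitor.observe();print(s["wrist_force"],s["ft_torque"],s["position"],s["gripper_width"])
E
```

```text
time: 17.1
position: [0.4526, -0.0142, 0.1329]
tool_rot: [-0.153, 0.692, 0.155, 0.689]
wrist_force: [-0.8, -0.2, -0.1]
gripper_width: 0.007
[-0.78055886 -0.18659578 -0.14039087] [-0.03077831  0.04408417  0.02633119] [ 0.45260069 -0.01420261  0.13293376] 0.007045361023766237
time: 17.4
position: [0.4525, -0.0142, 0.1286]
tool_rot: [-0.153, 0.692, 0.155, 0.689]
wrist_force: [0.2, 0.1, -0.6]
gripper_width: 0.0068
[ 0.20327051  0.08887734 -0.63867129] [-0.00601649 -0.05340742 -0.01126135] [ 0.45253366 -0.01418231  0.12861625] 0.006752965718477617
```

```bash
python3 -m crank '[[1,0,0,0,0,0],[2,0,0,0,0,0],[3,0,0,0,0,0],[3,0,0,0,0,0]]'
python3 -m crank '[[1,0,0,0,0,0],[2,0,0,0,0,0],[2,0,0,0,0,0]]'
python3 -m crank '[[1,0,0,0,0,0],[2,0,0,0,0,0],[2,0,0,0,0,0]]'
```

```text
time: 17.8
position: [0.4526, -0.0142, 0.1256]
tool_rot: [-0.153, 0.692, 0.155, 0.689]
wrist_force: [-0.0, -0.9, -0.1]
gripper_width: 0.0068
time: 18.1
position: [0.4526, -0.0142, 0.1234]
tool_rot: [-0.153, 0.692, 0.155, 0.689]
wrist_force: [0.9, 0.4, -0.9]
gripper_width: 0.007
time: 18.4
position: [0.4528, -0.0142, 0.1221]
tool_rot: [-0.153, 0.692, 0.155, 0.689]
wrist_force: [-1.9, 0.2, 4.1]
gripper_width: 0.0069
```

```bash
python3 -m crank '[[0,0,0,0,0,0],[-1,0,0,0,0,0],[-1,0,0,0,0,0],[-1,0,0,0,0,0],[-1,0,0,0,0,0]]' 0.5
python3 - <<'E'
from h import *
s=monitor.observe();print(s["wrist_force"],s["ft_torque"],s["position"],s["gripper_width"])
grab("scene","s8",(200,110,350,230),5)
grab("top","t8",(230,180,300,240),8)
E
```

```text
time: 18.9
position: [0.4527, -0.0142, 0.123]
tool_rot: [-0.153, 0.692, 0.155, 0.689]
wrist_force: [0.4, -0.2, -0.4]
gripper_width: 0.0427
[ 0.35198409 -0.1582611  -0.35908975] [ 0.02635302  0.01893991 -0.03514174] [ 0.45269154 -0.01422452  0.12295575] 0.04271650358692033
```

View pics/s8.png

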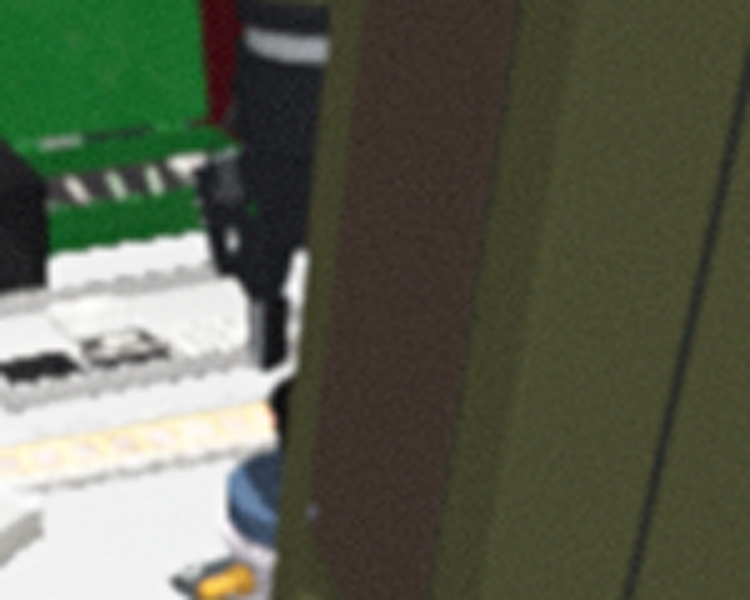

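View pics/t8.png

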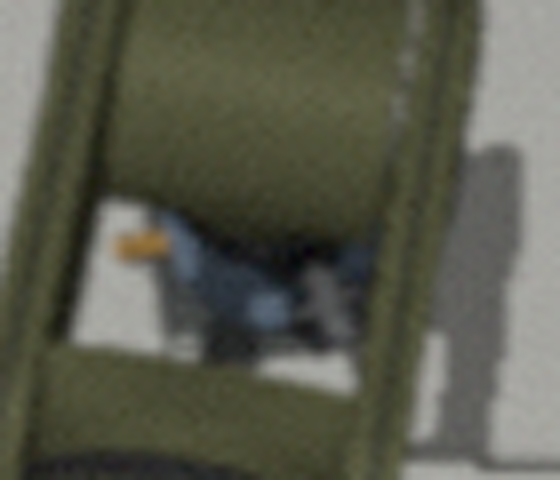

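```bash
python3 -m crank '[[0.5,0,0,0,0,0],[0.5,0,0,0,0,0],[0.5,0,0,0,0,0],[0.5,0,0,0,0,0],[0.5,0,0,0,0,0],[0.5,0,0,0,0,0]]' 1
python3 - <<'E'
from h import *
s=monitor.observe();print(s["wrist_force"],s["ft_torque"],s["position"],s["gripper_width"])
E
python3 -m crank '[[0.3,0,0,8.5,0,0],[0.6,0,0,17,0,0],[0.9,0,0,25.5,0,0],[1.2,0,0,34,0,0],[1.2,0,0,34,0,0]]'
python3 - <<'E'
from h import *
s=monitor.observe();print(s["wrist_force"],s["ft_torque"],s["position"],s["gripper_width"],s["joints"])
E
```

```text
time: 19.6
position: [0.4529, -0.0142, 0.1226]
tool_rot: [-0.153, 0.692, 0.155, 0.689]
wrist_force: [1.1, 1.2, 1.2]
gripper_width: 0.0068
[1.09926253 1.18204942 1.17629955] [ 0.04442346 -0.08789981  0.05485965] [ 0.45288216 -0.01421172  0.12264663] 0.006787230625993166
time: 20.1
position: [0.4529, -0.0141, 0.1215]
tool_rot: [0.055, 0.707, -0.054, 0.704]
wrist_force: [0.3, 0.5, -0.1]
gripper_width: 0.007
[ 0.28899402  0.49280777 -0.12355127] [ 0.17591419 -0.0374188  -0.02892074] [ 0.45288697 -0.01409908  0.12153585] 0.006970010063090305 [-1.49923580e-01 -2.28651024e-01  2.17945706e+00  4.03605184e-04
  1.19506743e+00  4.07690027e-03]
```

```bash
python3 -m crank '[[0.3,0,0,8.5,0,0],[0.6,0,0,17,0,0],[0.9,0,0,25.5,0,0],[1.2,0,0,34,0,0],[1.5,0,0,42.5,0,0],[1.8,0,0,51,0,0],[1.8,0,0,51,0,0]]'
python3 - <<'E'
from h import *
s=monitor.observe();print(s["wrist_force"],s["ft_torque"],s["position"],s["gripper_width"],s["joints"][5])
E
python3 -m crank '[[0.3,0,0,8.5,0,0],[0.6,0,0,17,0,0],[0.9,0,0,25.5,0,0],[1.2,0,0,34,0,0],[1.5,0,0,42.5,0,0],[1.5,0,0,42.5,0,0]]'
python3 - <<'E'
from h import *
s=monitor.observe();print(s["wrist_force"],s["ft_torque"],s["position"],s["gripper_width"],s["joints"][5])
E
```

```text
time: 20.8
position: [0.4531, -0.0139, 0.1199]
tool_rot: [0.352, 0.615, -0.352, 0.612]
wrist_force: [0.5, 2.7, 0.6]
gripper_width: 0.0069
[0.49931289 2.70830135 0.62064589] [ 0.28687361 -0.0545537  -0.02017389] [ 0.45310091 -0.01388604  0.11989005] 0.006850200743975606 0.8911487828697473
time: 21.4
position: [0.4534, -0.0138, 0.1185]
tool_rot: [-0.549, -0.447, 0.549, -0.444]
wrist_force: [1.6, 1.6, 0.3]
gripper_width: 0.0068
[1.59944528 1.56334308 0.25824375] [ 0.26089022 -0.17616461 -0.03696311] [ 0.45336614 -0.0138008   0.11849097] 0.0068322866568574885 1.6280501418656332
```

```bash
python3 -m crank '[[0.3,0,0,8.5,0,0],[0.6,0,0,17,0,0],[0.9,0,0,25.5,0,0],[1.2,0,0,34,0,0],[1.5,0,0,42.5,0,0],[1.8,0,0,51,0,0],[1.8,0,0,51,0,0]]'
python3 - <<'E'
from h import *
s=monitor.observe();print(s["wrist_force"],s["ft_torque"],s["position"],s["gripper_width"],s["joints"][5])
E
python3 -m crank '[[0,0,0,0,0,0],[0,0,0,0,0,0],[0,0,0,0,0,0],[-3,0,0,0,0,0],[-3,0,0,0,0,0],[-3,0,0,0,0,0]]' 0
python3 - <<'E'
from h import *
grab("scene","s9",(200,110,350,230),5)
grab("top","t9",(230,180,300,240),8)
E
```

```text
time: 22.1
position: [0.454, -0.0139, 0.117]
tool_rot: [-0.687, -0.168, 0.687, -0.167]
wrist_force: [3.1, 0.6, 1.0]
gripper_width: 0.0067
[3.1317901  0.6276901  0.97928547] [ 0.19374506 -0.54306598 -0.04177482] [ 0.45397573 -0.0138991   0.11698903] 0.006692671334369815 2.512246781398917
time: 22.7
position: [0.4541, -0.0139, 0.1202]
tool_rot: [-0.687, -0.169, 0.687, -0.167]
wrist_force: [0.6, -1.3, -0.9]
gripper_width: 0.0857
```

View pics/s9.png

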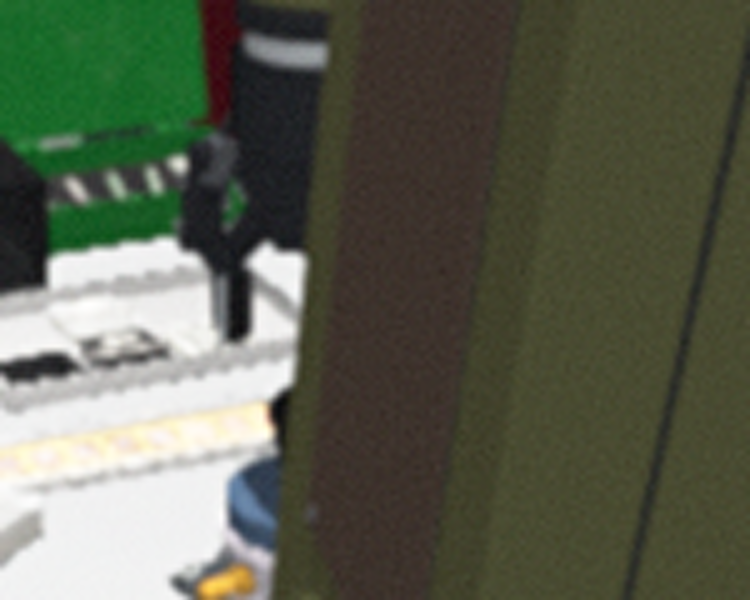

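View pics/t9.png

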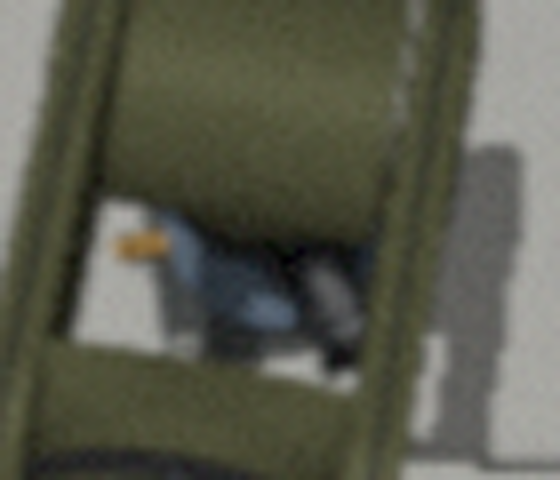

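```bash
python3 -m crank '[[0,0,0,-8.5,0,0],[0,0,0,-17,0,0],[0,0,0,-25.5,0,0],[0,0,0,-34,0,0],[0,0,0,-42.5,0,0],[0,0,0,-51,0,0],[0,0,0,-59.5,0,0],[0,0,0,-68,0,0],[0,0,0,-76.5,0,0],[0,0,0,-85,0,0],[0,0,0,-93.5,0,0],[0,0,0,-93.5,0,0]]' 0
python3 - <<'E'
from h import *
print(delta([.453,-.0142,.118],down(np.radians(27.5))),monitor.observe()["joints"][5])
E
```

```text
time: 24.0
position: [0.4539, -0.0139, 0.12]
tool_rot: [0.349, 0.616, -0.348, 0.615]
wrist_force: [0.7, -0.6, -0.7]
gripper_width: 0.0855
(array([ 2. , -0.9, -0.2]), array([-8.653e+01, -1.000e-01, -7.000e-02])) 0.8801353888481186
```

```bash
python3 -m crank '[[0,-0.9,-0.2,-8.5,0,0],[0,-0.9,-0.2,-17,0,0],[0,-0.9,-0.2,-25.5,0,0],[0,-0.9,-0.2,-34,0,0],[0,-0.9,-0.2,-42.5,0,0],[0,-0.9,-0.2,-51,0,0],[0,-0.9,-0.2,-59.5,0,0],[0,-0.9,-0.2,-68,0,0],[0,-0.9,-0.2,-76.5,0,0],[0.5,-0.9,-0.2,-85,0,0],[1.5,-0.9,-0.2,-86.5,0,0],[2,-0.9,-0.2,-86.5,0,0]]' 0
python3 - <<'E'
from h import *
print(delta([.453,-.0142,.1175],down(np.radians(27.5))),monitor.observe()["joints"][5])
E
```

```text
time: 25.2
position: [0.4529, -0.0142, 0.1178]
tool_rot: [-0.166, 0.688, 0.167, 0.687]
wrist_force: [-0.3, 0.1, 0.3]
gripper_width: 0.0854
(array([ 0.3, -0.1,  0. ]), array([-0.26, -0.04, -0.12])) -0.6265985613589825
```

```bash
python3 -m crank '[[0.3,0,0,0,0,0],[0.3,0,0,0,0,0],[0.3,0,0,0,0,0],[0.3,0,0,0,0,0],[0.3,0,0,0,0,0],[0.3,0,0,0,0,0],[0.3,0,0,0,0,0],[0.3,0,0,0,0,0],[0.3,0,0,0,0,0]]' 1
python3 - <<'E'
from h import *
s=monitor.observe();print(s["wrist_force"],s["ft_torque"],s["position"],s["gripper_width"])
E
python3 -m crank '[[0.2,0,0,6,0,0],[0.4,0,0,12,0,0],[0.6,0,0,18,0,0],[0.8,0,0,24,0,0],[0.8,0,0,24,0,0]]'
python3 - <<'E'
from h import *
s=monitor.observe();print(s["wrist_force"],s["ft_torque"],s["position"],s["gripper_width"],s["joints"][5],s["joint_torque"][5])
E
```

```text
time: 26.1
position: [0.4533, -0.0141, 0.1177]
tool_rot: [-0.166, 0.687, 0.167, 0.687]
wrist_force: [1.9, 0.6, 1.2]
gripper_width: 0.0075
[1.94783653 0.63290202 1.15168647] [ 0.1857837  -0.23234001 -0.01846715] [ 0.45326252 -0.01405828  0.11773967] 0.007473515255814547
time: 26.6
position: [0.4535, -0.0138, 0.117]
tool_rot: [-0.019, 0.707, 0.021, 0.707]
wrist_force: [2.7, 2.1, -0.2]
gripper_width: 0.0069
[ 2.72646822  2.10838546 -0.24374696] [ 0.40082251 -0.28484845 -0.01805218] [ 0.45345524 -0.01380152  0.11700377] 0.006864905447703587 -0.20776533936742622 0.4099187348037958
```

```bash
python3 -m crank '[[0.3,0,0,8,0,0],[0.55,0,0,16,0,0],[0.8,0,0,24,0,0],[0.8,0,0,24,0,0]]'
python3 - <<'E'
from h import *
s=monitor.observe();print(s["wrist_force"],s["ft_torque"],s["position"],s["gripper_width"],s["joints"][5],s["joint_torque"])
E
python3 -m crank '[[0.3,0,0,8,0,0],[0.5,0,0,16,0,0],[0.5,0,0,16,0,0]]'
python3 - <<'E'
from h import *
s=monitor.observe();print(s["wrist_force"],s["ft_torque"],s["position"],s["gripper_width"],s["joints"][5],s["joint_torque"])
E
```

```text
time: 27.0
position: [0.4537, -0.0136, 0.1166]
tool_rot: [0.127, 0.696, -0.125, 0.696]
wrist_force: [0.3, 2.1, 1.7]
gripper_width: 0.0069
[0.323482   2.07229604 1.66216454] [ 0.40191759 -0.11909799  0.17552381] [ 0.45370642 -0.01364573  0.11660006] 0.006915312291938346 0.2083951514845029 [ -1.20988771 -22.62652338 -32.45252252  -0.56723714   0.14792958
   0.75531559]
time: 27.3
position: [0.4534, -0.0136, 0.1164]
tool_rot: [0.221, 0.672, -0.219, 0.671]
wrist_force: [-0.8, 2.4, 4.0]
gripper_width: 0.0067
[-0.76073249  2.35921259  4.03935658] [0.33503291 0.31433564 0.61909656] [ 0.45344044 -0.01363784  0.11641656] 0.0066640160302767785 0.4825798877216111 [ -1.2124946  -21.78430974 -32.58473396  -0.16058228  -0.60243543
   1.15425423]
```

Torque is 0.62 N m after about 0.67 turn in all, so the nut is snug. I'll release it, back off and check.

```bash
python3 -m crank '[[0,0,0,0,0,0],[0,0,0,0,0,0],[0,0,0,0,0,0],[0,0,0,0,0,0],[-4,0,0,0,0,0],[-20,0,0,0,0,0],[-50,0,0,0,0,0],[-90,0,0,0,0,0],[-90,0,0,0,0,0]]' 0
python3 - <<'E'
from h import *
s=monitor.observe();print(s["joints"],s["wrist_force"],s["position"])
T=Ro.from_quat(s["tool_rot"]);print(T.inv().apply([0,250,0]),T.inv().apply([-60,-300,0]))
E
```

```text
time: 28.2
position: [0.457, -0.0144, 0.2133]
tool_rot: [0.221, 0.668, -0.219, 0.676]
wrist_force: [1.0, -0.4, 1.2]
gripper_width: 0.0854
[-1.50168403e-01 -3.17465100e-01  2.08965556e+00  2.07539266e-03
  1.35869134e+00  4.82190422e-01] [ 0.9739174  -0.42214736  1.17059359] [ 0.45695049 -0.01436462  0.21332504]
[ 1.00905712e-01  2.01595580e+02 -1.47848611e+02] [  -0.77473011 -277.3960475   129.03810533]
```

```bash
python3 -m crank '[[0,30,-22,0,0,0],[0,65,-47,0,0,0],[0,100,-73,0,0,0],[0,135,-99,0,0,0],[0,170,-125,0,0,0],[0,190,-140,0,0,0],[0,201,-148,0,0,0],[0,201,-148,0,0,0]]'
python3 - <<'E'
from h import *
grab("scene","s10",(230,170,330,250),7.5)
grab("top","t10",(235,180,295,235),10)
c=np.array([.4528,-.0143])
for z in (.048,.065,.083): print(z,proj("scene",[*c,z]))
E
```

```text
time: 29.0
position: [0.4563, 0.2361, 0.2131]
tool_rot: [0.22, 0.669, -0.218, 0.676]
wrist_force: [0.1, 0.1, 0.3]
gripper_width: 0.0854
0.048 [[261.27161299 212.5798067 ]]
0.065 [[261.3575951  206.69996925]]
0.083 [[261.44995855 200.38216258]]
```

View pics/s10.png

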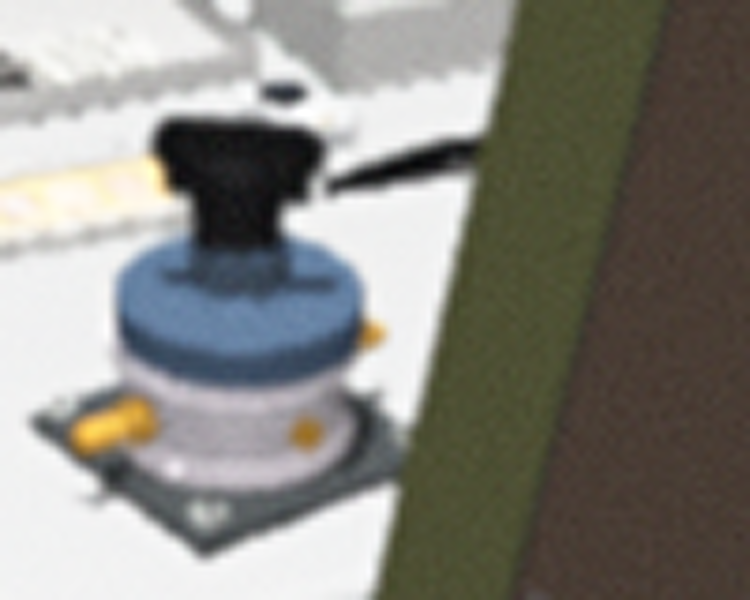

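View pics/t10.png

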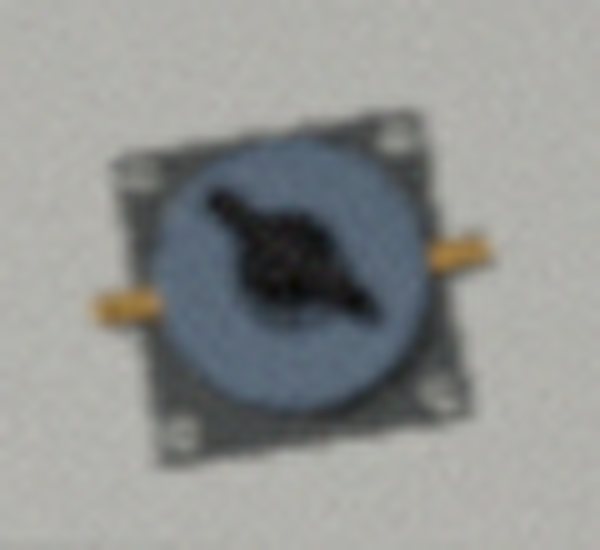

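Run:
```python
from h import *
def edges(f):
    im=cv2.imread(f).astype(float);d=cv2.GaussianBlur(im[:,:,0]-im[:,:,2],(3,3),0)
    out=[]
    for u in range(248,260):
        c=d[195:228,u];i=np.nonzero(c>30)[0]
        if len(i)<2: out.append(None);continue
        a,b=i[0],i[-1]
        top=a-(c[a]-30)/(c[a]-c[a-1]); bot=b+(c[b]-30)/(c[b]-c[b+1]); out.append((round(195+top,1),round(195+bot,1)))
    return out
e1=edges("pics/s6_raw.png");e0=edges("pics/s5_raw.png");e2=edges("pics/s10_raw.png")
for u,a,b,c in zip(range(248,260),e0,e1,e2):print(u,a,b,c)
# lower rim expected rows at front-left: rim circle z=.048 / .052
for z in(.048,.052):
    th=np.linspace(0,2*np.pi,2000);P=np.stack([.4528+.043*np.cos(th),-.0143+.043*np.sin(th),0*th+z],1);q=proj("scene",P)
    print(z,[(u,q[np.abs(q[:,0]-u)<.1,1].max().round(1)) for u in range(249,260,2)])
```

```text
248 (np.float64(201.9), np.float64(214.8)) (np.float64(202.0), np.float64(215.0)) (np.float64(203.6), np.float64(216.3))
249 (np.float64(201.3), np.float64(215.9)) (np.float64(201.3), np.float64(215.9)) (np.float64(202.9), np.float64(217.0))
250 (np.float64(200.8), np.float64(216.6)) (np.float64(200.8), np.float64(216.6)) (np.float64(202.4), np.float64(217.6))
251 (np.float64(200.4), np.float64(217.1)) (np.float64(200.4), np.float64(217.1)) (np.float64(202.0), np.float64(218.2))
252 (np.float64(200.1), np.float64(217.5)) (np.float64(200.1), np.float64(217.4)) (np.float64(201.6), np.float64(218.5))
253 (np.float64(199.9), np.float64(217.7)) (np.float64(199.8), np.float64(217.7)) (np.float64(201.3), np.float64(218.9))
254 (np.float64(199.7), np.float64(218.0)) (np.float64(199.6), np.float64(218.0)) (np.float64(201.2), np.float64(219.3))
255 (np.float64(199.2), np.float64(218.1)) (np.float64(199.2), np.float64(218.1)) (np.float64(201.9), np.float64(219.6))
256 (np.float64(198.6), np.float64(218.4)) (np.float64(198.6), np.float64(218.3)) (np.float64(206.5), np.float64(219.9))
257 (np.float64(198.5), np.float64(218.7)) (np.float64(198.5), np.float64(218.6)) (np.float64(206.9), np.float64(220.1))
258 (np.float64(199.8), np.float64(219.0)) (np.float64(199.8), np.float64(219.0)) (np.float64(206.8), np.float64(220.2))
259 (np.float64(201.4), np.float64(219.1)) (np.float64(201.3), np.float64(219.1)) (np.float64(204.9), np.float64(220.3))
0.048 [(249, np.float64(218.4)), (251, np.float64(219.3)), (253, np.float64(220.0)), (255, np.float64(220.5)), (257, np.float64(220.8)), (259, np.float64(221.0))]
0.052 [(249, np.float64(217.0)), (251, np.float64(217.9)), (253, np.float64(218.6)), (255, np.float64(219.0)), (257, np.float64(219.4)), (259, np.float64(219.6))]
```

Run:
```python
from h import *
a=cv2.imread("pics/scene0.png").astype(int);b=cv2.imread("pics/s10_raw.png").astype(int)
print("scene tray/box diff",np.abs(a-b)[250:275,105:145].mean(),np.abs(a-b)[203:230,180:212].mean())
a=cv2.imread("pics/top0.png").astype(int);b=cv2.imread("pics/t10_raw.png").astype(int)
print("top dish diff",np.abs(a-b)[212:232,325:350].mean(),"noise",np.abs(a-b)[195:235,380:400].mean())
print(monitor.observe()["wrist_force"]); robot.hand_in()
```

```text
scene tray/box diff 2.482 2.33179012345679
top dish diff 14.137333333333334 noise 14.407916666666667
[ 0.21236419 -0.89645983 -0.18730846]
the job is handed in; nothing more can be done
```

The lid is on and the wing nut is screwed down snug. I handed the job in at about 29 s on the robot clock, with the gripper open and clear of everything.

**What I did:** I centred the lid with two crossed squeezes. I carried it over the stud and lowered it, correcting by about 1 mm after a light touch on the thread. The nut was centred tip to tip, gripped by its web, set on the stud and let go. I took it again and screwed it clockwise in two fresh holds, about 240° (0.67 turn) in all.

**Last checks:**
- **Torque:** it stayed low until near the end, then rose from 0.18 to 0.62 N m over the last 16°. That is above the 0.4 N m that counts as snug.
- **Lid height:** between the scene pictures before and after screwing, the lid's upper edge dropped about 1.55 px and its lower edge about 1.2 px. That is roughly 3.5 to 4.3 mm, against the 4 mm expected. The lid looks level and centred in both views.
- **Bystanders:** the box and tray show no change in the scene pictures. For the dish, the top picture's difference (14.1) was no larger than on bare bench nearby (14.4). That makes it a weak check, but the arm never went near the dish after the lid was lifted.

**Disagreements:**
- The rim appears about 1 px higher than the calibration predicts for a seated lid. It was about as far off before screwing, so I put it down to calibration error.
- The tool height puts the nut's face at about 35.8 mm above the shoulder rather than 35 mm, which is within the arm's flex and the reading error.

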